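# Stow tea coasters in the canister up to the fill line and clip it shut

## Task

Put the coasters away: slide them along the riser, without lifting them, off its end into the clear canister until the stack inside comes level with the dark fill line, and leave the spare ones lying on the riser. Then swing the canister's lid fully shut and, after that, push its green clip down flat against the canister's wall. Leave the tea cup, the pot, the mallet and the disc on the slate mat where they are.

Things in the scene. Friction and masses are not known exactly. Their poses are not given: they have to be found in the camera images.
- canister: clear round canister fixed to the bench at the riser's +y end; outside 104, inside 98 mm across; inner floor 6, rim 84 mm above the bench. Origin: centre of its underside; z up, -y towards the riser, +x towards the lid hinge, -x towards the clip side (the robot's side). At the start it holds one disc lying flat: coaster5 (16 mm thick) or cork_stand (32 mm)
- fill_line (a point): centre of the dark line round the canister, 70 mm above the bench (64 mm above the inner floor, 14 mm below the rim); axes as the canister's
- riser: low coconut-wood shelf, fixed, board 250 x 420 mm (x, y), top face 86 mm above the bench; origin: centre of its underside, on the bench; axes parallel to the canister's. The canister's axis is at riser (+20, +266 mm), 56 mm beyond the +y edge: discs slid over that edge pass onto the canister's rim (2 mm lower) and drop in
- coaster1: round lacquered wooden coaster that slides easily, 90 mm across, 16 mm thick, about 80 g, with a darker ring on top; origin at the centre of its underside. Starts flat on the riser, in the row next to the canister
- coaster2: round lacquered wooden coaster that slides easily, 90 mm across, 16 mm thick, about 80 g, with a darker ring on top; origin at the centre of its underside. Starts flat on the riser, in the row next to the canister
- coaster3: round lacquered wooden coaster that slides easily, 90 mm across, 16 mm thick, about 80 g, with a darker ring on top; origin at the centre of its underside. Starts flat on the riser, in the row farther from the canister
- coaster4: round lacquered wooden coaster that slides easily, 90 mm across, 16 mm thick, about 80 g, with a darker ring on top; origin at the centre of its underside. Starts flat on the riser, in the row farther from the canister
- coaster5: round lacquered wooden coaster that slides easily, 90 mm across, 16 mm thick, about 80 g, with a darker ring on top; origin at the centre of its underside. Starts either at the bottom of the canister or on a dark slate mat (120 mm square, 6 mm thick) on the bench to the +y side of it; stays there
- cork_stand: thick round cork pot stand, 90 mm across, 32 mm thick; origin at the centre of its underside. Starts where coaster5 does not: at the bottom of the canister or on the slate mat
- lid (a joint): angle of the canister's round translucent lid (108 mm across, 6 mm thick) about its hinge, rad: 0 shut on the rim, about 2.2 standing open, leaning back away from the mouth. A stiff hinge (about 0.09 N m): it stays where it is left
- lid_hinge (a point): centre of the lid's hinge axis, which runs along the canister's y; at canister (58, 0, 86) mm. Shut, the lid reaches from it 112 mm towards canister -x and its top face is 4 mm above it; opening lifts that end and carries it over to +x
- lid_centre (a point): centre of the lid's outer (top when shut) face; moves with the lid
- clip (a joint): angle of the green clip flap (40 mm wide, 36 long, 4 thick) hinged on the lid's free edge, axis parallel to the lid's hinge and 114.5 mm from it, rad: 0 square to the lid, so flat down against the canister's wall when the lid is shut (its hinge then at canister x = -56.5, z = 87 mm); about 1.6 sticking straight out from the lid. Stays where left; about 0.4 N at its end moves it
- clip_end (a point): middle of the free end of the clip flap
- tea_cup: white tea cup, 68 mm across, 58 mm tall, standing on the riser at the end away from the canister; origin under its centre. Not to be moved
- ceramic_pot: blue ceramic pot, 144 mm across, 120 mm tall, on the lazy Susan; origin under its centre. Not to be moved
- mallet: wooden meditation mallet, 216 mm long, 42 mm thick, lying on the bench between the canister and the lazy Susan, along its own x; origin at its middle, on the bench. Not to be moved
Things that resemble listed ones, but are neither listed nor needed, are in the scene too. Leave any turquoise look-alike of the coaster1 alone. Leave any blue look-alike of the canister alone.

How it is judged (in metres and radians):
On the way, in this order (a step that is already met when the one before it is completed fails the run):
1. the stack in the canister lies flat with its top level with the fill line (within 4 mm) (((horizontal distance between coaster1 and canister below 0.012 m and z of coaster1 in the frame of fill_line between -0.02 and -0.012 m and angle between coaster1's own z axis and vertical below 0.08 rad and linear speed of coaster1 below 0.02 m/s) or (horizontal distance between coaster2 and canister below 0.012 m and z of coaster2 in the frame of fill_line between -0.02 and -0.012 m and angle between coaster2's own z axis and vertical below 0.08 rad and linear speed of coaster2 below 0.02 m/s) or (horizontal distance between coaster3 and canister below 0.012 m and z of coaster3 in the frame of fill_line between -0.02 and -0.012 m and angle between coaster3's own z axis and vertical below 0.08 rad and linear speed of coaster3 below 0.02 m/s) or (horizontal distance between coaster4 and canister below 0.012 m and z of coaster4 in the frame of fill_line between -0.02 and -0.012 m and angle between coaster4's own z axis and vertical below 0.08 rad and linear speed of coaster4 below 0.02 m/s) or (horizontal distance between coaster5 and canister below 0.012 m and z of coaster5 in the frame of fill_line between -0.02 and -0.012 m and angle between coaster5's own z axis and vertical below 0.08 rad and linear speed of coaster5 below 0.02 m/s))), for 0.2 s.
2. the lid is fully shut, the clip not yet down (value of joint lid below 0.06 rad and value of joint clip above 0.3 rad), for 0.05 s.
3. the clip is down against the wall (value of joint lid below 0.06 rad and value of joint clip below 0.2 rad), for 0.2 s.
At the end, for the whole second after the job is handed in: A coaster lies flat in the canister, its top within 4 mm of the fill line and no disc above it; the other riser coasters lie under it or flat on the riser; the discs that began in the canister and on the mat are still there (30 mm); lid shut (under 0.06 rad), clip down (under 0.2 rad) (all of step 3 and ((horizontal distance between coaster1 and canister below 0.012 m and z of coaster1 in the frame of fill_line between -0.02 and -0.012 m and angle between coaster1's own z axis and vertical below 0.08 rad and linear speed of coaster1 below 0.02 m/s) or (horizontal distance between coaster2 and canister below 0.012 m and z of coaster2 in the frame of fill_line between -0.02 and -0.012 m and angle between coaster2's own z axis and vertical below 0.08 rad and linear speed of coaster2 below 0.02 m/s) or (horizontal distance between coaster3 and canister below 0.012 m and z of coaster3 in the frame of fill_line between -0.02 and -0.012 m and angle between coaster3's own z axis and vertical below 0.08 rad and linear speed of coaster3 below 0.02 m/s) or (horizontal distance between coaster4 and canister below 0.012 m and z of coaster4 in the frame of fill_line between -0.02 and -0.012 m and angle between coaster4's own z axis and vertical below 0.08 rad and linear speed of coaster4 below 0.02 m/s) or (horizontal distance between coaster5 and canister below 0.012 m and z of coaster5 in the frame of fill_line between -0.02 and -0.012 m and angle between coaster5's own z axis and vertical below 0.08 rad and linear speed of coaster5 below 0.02 m/s)) and ((horizontal distance between coaster1 and canister below 0.012 m and z of coaster1 in the frame of fill_line below -0.012 m) or (z of coaster1 in the frame of riser between 0.082 and 0.09 m and horizontal distance between coaster1 and canister above 0.085 m and angle between coaster1's own z axis and vertical below 0.08 rad)) and ((horizontal distance between coaster2 and canister below 0.012 m and z of coaster2 in the frame of fill_line below -0.012 m) or (z of coaster2 in the frame of riser between 0.082 and 0.09 m and horizontal distance between coaster2 and canister above 0.085 m and angle between coaster2's own z axis and vertical below 0.08 rad)) and ((horizontal distance between coaster3 and canister below 0.012 m and z of coaster3 in the frame of fill_line below -0.012 m) or (z of coaster3 in the frame of riser between 0.082 and 0.09 m and horizontal distance between coaster3 and canister above 0.085 m and angle between coaster3's own z axis and vertical below 0.08 rad)) and ((horizontal distance between coaster4 and canister below 0.012 m and z of coaster4 in the frame of fill_line below -0.012 m) or (z of coaster4 in the frame of riser between 0.082 and 0.09 m and horizontal distance between coaster4 and canister above 0.085 m and angle between coaster4's own z axis and vertical below 0.08 rad)) and distance of each of coaster5, cork_stand from where it was at the start of the episode below 0.03 m); the robot touches nothing.
It fails at once if a coaster is lifted more than 20 mm off the riser (z of any of coaster1, coaster2, coaster3, coaster4, coaster5 in the frame of riser above 0.106 m).
It fails at once if a riser coaster falls onto the bench (below the riser top, away from the canister) ((z of coaster1 in the frame of riser below 0.06 m and horizontal distance between coaster1 and canister above 0.06 m) or (z of coaster2 in the frame of riser below 0.06 m and horizontal distance between coaster2 and canister above 0.06 m) or (z of coaster3 in the frame of riser below 0.06 m and horizontal distance between coaster3 and canister above 0.06 m) or (z of coaster4 in the frame of riser below 0.06 m and horizontal distance between coaster4 and canister above 0.06 m)).
It fails at once if the tea cup, ceramic pot or mallet is moved more than 30 mm or the cup or pot tipped (distance of any of tea_cup, ceramic_pot, mallet from where it was at the start of the episode above 0.03 m or angle between any of tea_cup, ceramic_pot's own z axis and vertical above 0.4 rad).
It also fails if it takes over 72 s, if anything falls off the work surface, if the arm or the gripper's body presses on something with over 40 N, if the wrist force passes 120 N, or if a joint passes its speed limit or range.

## Robot

A 6-joint arm with a two-finger parallel gripper is mounted at the origin on the work surface. World frame = base frame: x ahead of the robot, y to its left, z up, the work surface at z = 0. Lengths are in m, angles in degrees, forces in N, time in s.
With the tool pointing down it reaches from about 0.35 to 0.875 m from the base axis. Payload 4.2 kg.
Tool frame: the origin (TCP) lies on the centre line of the jaws, within the pads' length; the fingertips stand 25 mm ahead of it and the grasp point (between the pads) lies 6 mm ahead of it (finger_overhang is the distance from the TCP to the fingertips, in m); z points along the fingers, y is the line along which they close (so a half turn about z gives the same grasp; the last joint's range is limited). The gripper opens to 87 mm and grips with 3 to 60 N. Pads are 19 mm wide; open, the fingers measure 117 mm over their backs; the gripper's body (75 mm by 190 mm) begins 51 mm behind the grasp point.
Start: joints at [-51.818, 22.042, 0.453, 0, -68.411, -14.817], TCP at [0.248, -0.574, 0.248] pointing down, gripper open.
Joint ranges: [-179.83, 179.83], [-69.29, 118.12], [-61.27, 80.66], [-181.25, 117.63], [-171.15, -9.14], [-177.46, 177.46]. Speed limits (degrees/s): [159.86, 159.86, 180, 180, 180, 180].

## Interface

Orientations are given as a 3x3 rotation matrix whose columns are the frame's x, y, z axes.
In Python, from station import sense, capture, finish_job, spot_in, tip_of, finger_overhang gives the robot as it stands. The module is installed in compiled form; this text tells all that it offers.
- The arm moves only by the tool servo_tool, never from a script. Its arguments are lists of equal length, an entry for each row: "slide": the shift along the tool's x, y, z in m, a list of three; "spin": the turn about the tool's z in degrees; "grip": the closure, from 0 (fully open) to 1 (shut). A call has exactly 5 rows; each row is the pose to reach, as a shift and turn from the pose commanded when the call began, along the tool's axes at that moment; what a row does not reach only later rows make up. A row lasts 1/12 s, in which the tool goes at most 41.7 mm and 7.16 degrees, less where a joint would pass 70% of its speed; a pose out of reach is approached as far as the arm can. A call with a gripper value outside its range is refused whole. The fingers move at their own pace and stop on an object; the grip force is fixed at half the most. Time passes only in rows, so rows that repeat a pose let the fingers close, or fill a call up. It gives the time, the measured TCP pose, the force, the opening and the grip force at its end, in the units of the state.
- sense(): the state, without advancing time (a new reading comes with each control period).
- capture(name): name is "scene" or "top"; returns a dict with "pixels" (480x640x3 uint8, blue, green, red), "depth" (480x640 float32, m along the optical axis (not along the pixel's ray), 0 where there is no reading), "fx", "fy", "cx", "cy" (pixels), "R" (3x3) and "t" (3): a world point X has camera coordinates R X + t. Camera axes: x right, y down, z forward; pixel columns grow to the right and rows downward; lengths in m; the calibration is good to about 2 mm. A picture is of the moment at which its call begins.
- finish_job(): hands the job in; it is judged then, once.
Trained networks look in the newest picture that a camera, given by its name, has taken for a name from the list of things; names that differ only in an ending like _2 or _b are one class to them, and where a whole thing is asked for, a point or a joint stands for the part that bears it (a point fixed in the world has none). Each returns a list of dicts, best first, with "conf" (0 to 1); they miss things now and then, are a little off and sometimes report something else, mostly with a low value. They report only what shows in the picture. A call takes as long as a camera call. They do not tell look-alikes from the thing itself.
- spot_in(thing, camera): "point" ([x, y, z] in m, in world coordinates, good to about 4 mm: the middle of the surface that is visible of it).
- tip_of(thing, camera): "point" ([x, y, z] in m, in world coordinates, good to about 4 mm: a listed point, or the origin of a listed thing).
The state is a dict: "time_s": time; "joints": joint angles; "joint_velocities": joint speeds; "effort": joint torques, N m; "tcp_pos": TCP position; "ee_rot": TCP orientation; "wrist_force": force on the tool from outside, world axes, zero at the start; "moment": the same for the moment, N m; "gripper_width": opening from 0.0 (shut) to 1.0 (fully open); "gripper_force": force on a finger pad.
Only numpy, scipy, OpenCV 4.12 (cv2) and the standard library are available. Lean on these libraries where they do the work, as an engineer would, in place of code of your own. Each camera call takes 0.05 s, during which the arm holds its last target. There are 200 camera calls.

## Working session

There is one attempt and no reset: what is moved stays moved. The work goes in short steps, Python scripts to look and compute and a tool call to move; the robot and the scene stay as the last step left them, time stands still between calls to the robot, and variables do not carry over. Pictures are saved under pics/ and viewed, at most 10 in all, crops included, and the job is handed in when it is done.

Besides the shell and the picture viewer there is one more tool, called after "Call:" by a JSON object that holds its "fn" and its "kwargs". servo_tool: Moves the arm, as the interface text tells. Its arguments: {"type":"object","properties":{"slide":{"type":"array"},"spin":{"type":"array"},"grip":{"type":"array"}},"required":["slide","spin","grip"]}

```bash
mkdir -p pics; cat > h.py <<'E'
import numpy as np, cv2
from station import *
def cap(n,f=None):
    c=capture(n)
    if f: cv2.imwrite('pics/'+f,c['pixels'])
    return c
def world(c,u,v,z=None):
    R=np.array(c['R']);t=np.array(c['t'])
    r=np.array([(u-c['cx'])/c['fx'],(v-c['cy'])/c['fy'],1.])
    if z is None: return R.T@(r*c['depth'][int(v),int(u)]-t)
    o=-R.T@t; d=R.T@r
    return o+d*(z-o[2])/d[2]
def pix(c,X):
    p=np.array(c['R'])@X+np.array(c['t']); return np.array([c['fx']*p[0]/p[2]+c['cx'],c['fy']*p[1]/p[2]+c['cy']]).round(0)
E
python3 - <<'E'
from h import *
np.set_printoptions(precision=3,suppress=True)
cs={n:cap(n,n+'1.png') for n in('scene','top')}
s=sense();print(s['tcp_pos'],np.array(s['ee_rot']),s['time_s'])
for n in cs:
  for th in ['canister','fill_line','riser','coaster1','cork_stand','lid','lid_hinge','lid_centre','clip_end','tea_cup','ceramic_pot','mallet']:
    print(n,th)
    try:
      for k,f in(('spot',spot_in),('tip',tip_of)):
        try:
          for d in f(th,n)[:7]: print('   ',k,np.array(d['point']),round(d['conf'],2),pix(cs[n],np.array(d['point'])))
        except Exception as e: print(k,e)
    except Exception as e: print(e)
E
```

```text
[ 0.248 -0.573  0.247] [[-0.918 -0.396 -0.001]
 [-0.396  0.918  0.002]
 [ 0.     0.002 -1.   ]] 0.1
scene canister
    spot [0.795 0.168 0.085] 0.86 [245. 297.]
    spot [0.622 0.168 0.148] 0.66 [296. 238.]
    spot [0.548 0.166 0.066] 0.61 [316. 236.]
    spot [ 0.476 -0.133  0.104] 0.4 [255. 147.]
    tip [ 0.79   0.153 -0.006] 0.92 [247. 307.]
    tip [ 0.523  0.151 -0.003] 0.75 [318. 239.]
scene fill_line
    spot [0.8   0.171 0.091] 0.73 [245. 298.]
    spot [0.546 0.168 0.071] 0.64 [317. 235.]
    tip [0.792 0.156 0.071] 0.6 [244. 296.]
    tip [0.524 0.152 0.071] 0.58 [318. 226.]
scene riser
    spot [ 0.541 -0.095  0.085] 0.86 [247. 173.]
    tip [ 0.536 -0.115 -0.005] 0.69 [247. 187.]
scene coaster1
    spot [ 0.599 -0.118  0.102] 0.96 [225. 178.]
    spot [0.577 0.029 0.104] 0.93 [270. 204.]
    spot [0.324 0.128 0.019] 0.93 [361. 186.]
    spot [0.515 0.14  0.02 ] 0.87 [317. 231.]
    spot [0.456 0.019 0.1  ] 0.81 [299. 175.]
    spot [ 0.329 -0.095  0.015] 0.71 [303. 145.]
    spot [ 0.474 -0.136  0.103] 0.69 [254. 147.]
    tip [0.527 0.148 0.003] 0.96 [316. 239.]
    ti
[... 4104 characters left out ...]
 [304. 184.]
    spot [0.734 0.153 0.078] 0.47 [312. 167.]
    spot [ 0.53  -0.126  0.089] 0.3 [433. 247.]
    tip [0.671 0.173 0.208] 0.54 [303. 178.]
    tip [0.734 0.155 0.051] 0.4 [312. 170.]
top tea_cup
    spot [ 0.605 -0.279  0.116] 0.85 [500. 211.]
    tip [ 0.596 -0.272  0.085] 0.74 [493. 218.]
    tip [0.601 0.324 0.003] 0.54 [246. 229.]
top ceramic_pot
    spot [0.555 0.594 0.079] 0.7 [129. 245.]
    spot [0.344 0.317 0.037] 0.63 [248. 332.]
    tip [0.547 0.579 0.034] 0.82 [141. 251.]
top mallet
    spot [0.577 0.33  0.033] 0.92 [242. 236.]
    spot [0.625 0.162 0.141] 0.38 [309. 205.]
    tip [ 0.599  0.328 -0.001] 0.76 [245. 230.]
    tip [ 0.596 -0.272  0.084] 0.74 [493. 218.]
```

View pics/top1.png

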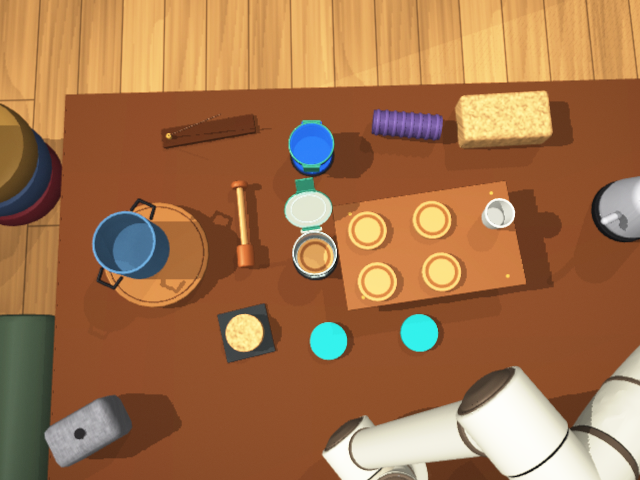

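```bash
python3 - <<'E'
import cv2
a=cv2.imread('pics/top1.png')[195:295,290:360]; b=cv2.imread('pics/scene1.png')[190:280,260:360]
a=cv2.resize(a,(394,560),interpolation=cv2.INTER_CUBIC)[:,:394]; b=cv2.resize(b,(400,360),interpolation=cv2.INTER_CUBIC)
import numpy as np
o=np.zeros((560,800,3),np.uint8);o[:,:394]=a;o[:360,400:]=b
cv2.imwrite('pics/crop1.png',o)
E
```

```text
(no output)
```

View pics/crop1.png

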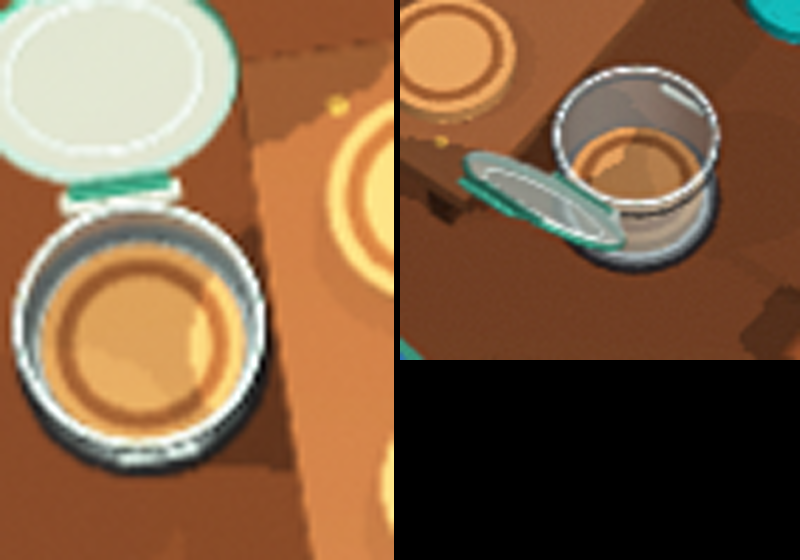

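The clear canister at top-camera pixel (315,255) has its lid open towards (308,207). The blue one at (312,147) is the look-alike. The two turquoise discs at (330,341) and (419,334) are decoys.

The crop shows a ringed wooden disc in the clear canister, so that is coaster5 (16 mm). The cork is on the mat at (245,332). The stack therefore needs 3 more coasters, and one stays on the riser.

Next I'll refine the poses from depth.

```bash
cat >> h.py <<'E'
def cloud(c):
    v,u=np.mgrid[:480,:640]; d=c['depth']; m=d>0
    P=np.stack([(u-c['cx'])/c['fx']*d,(v-c['cy'])/c['fy']*d,d],-1)
    W=(P-np.array(c['t']))@np.array(c['R']); W[~m]=np.nan
    return W
def discs(W,lo,hi,mn=150):
    m=((W[...,2]>lo)&(W[...,2]<hi)).astype(np.uint8)
    n,l,st,_=cv2.connectedComponentsWithStats(m)
    out=[]
    for i in range(1,n):
        if st[i,4]>=mn:
            p=W[l==i]; (x,y),r=cv2.minEnclosingCircle(p[:,:2].astype(np.float32)); out.append((x,y,r,np.median(p[:,2]),st[i,4],p.mean(0)[:2]))
    return out
E
python3 - <<'E'
from h import *
np.set_printoptions(precision=4,suppress=True)
W=cloud(cap('top'))
m=(abs(W[...,2]-.086)<.006)&(W[...,1]<.115)&(W[...,1]>-.36)&(W[...,0]>.37)&(W[...,0]<.72)
n,l,st,_=cv2.connectedComponentsWithStats(m.astype(np.uint8)); i=1+np.argmax(st[1:,4])
p=W[l==i]; print('riser',cv2.minAreaRect(p[:,:2].astype(np.float32)*1000),np.median(p[:,2]))
for d in discs(W,.096,.109): print('disc',d)
# canister
q=W[(abs(W[...,0]-.526)<.075)&(abs(W[...,1]-.152)<.075)]
for lo,hi in((.078,.088),(.015,.028),(.088,.3)):
    a=q[(q[:,2]>lo)&(q[:,2]<hi)]; print(lo,len(a),a.min(0),a.max(0),np.median(a,0),cv2.minEnclosingCircle(a[:,:2].astype(np.float32)))
b=W[(abs(W[...,0]-.64)<.07)&(abs(W[...,1]-.165)<.065)&(W[...,2]>.089)]
for k in range(9,24): 
    a=b[(b[:,2]*100).astype(int)==k]
    if len(a):print(k,len(a),a.mean(0),a[:,1].min(),a[:,1].max())
E
```

```text
riser ((538.0872192382812, -113.89675903320312), (250.8771514892578, 420.4828796386719), 6.935830116271973) 0.08613597089059238
disc (0.6199866533279419, -0.5914139747619629, 0.0605640672147274, np.float64(0.10214856114334984), np.int32(187), array([ 0.6161, -0.5677]))
disc (0.5937469601631165, -0.12439870834350586, 0.04569447040557861, np.float64(0.1023043431474113), np.int32(1118), array([ 0.5933, -0.1232]))
disc (0.572699248790741, 0.027547797188162804, 0.04553935304284096, np.float64(0.10244493120091372), np.int32(1119), array([0.5722, 0.0281]))
disc (0.4712524116039276, -0.13934704661369324, 0.045626647770404816, np.float64(0.10235538873439602), np.int32(1167), array([ 0.4706, -0.1383]))
disc (0.45210784673690796, 0.009936227463185787, 0.04503699392080307, np.float64(0.10243599913660283), np.int32(1169), array([0.4518, 0.0102]))
disc (0.13160835206508636, 0.6804715394973755, 0.08484187722206116, np.float64(0.10534418557882248), np.int32(1143), array([0.1326, 0.6705]))
0.078 631 [0.4526 0.077  0.078 ] [0.6006 0.2036 0.088 ] [0.5446 0.0942 0.0847] ((0.526199221611023, 0.1195687800
[... 513 characters left out ...]
067872020297
12 195 [0.6104 0.16   0.1251] 0.1091472597795751 0.21800500881374807
13 202 [0.6175 0.1648 0.1349] 0.10927254749071466 0.21927868668928438
14 212 [0.6253 0.1656 0.145 ] 0.11140362032341025 0.21693083880575303
15 188 [0.6329 0.1673 0.1549] 0.11602510481619839 0.21598484129400636
16 175 [0.6409 0.1655 0.1649] 0.12037020387745519 0.20628669877728276
17 104 [0.6483 0.1669 0.1745] 0.13804892335500832 0.19878835883701973
18 70 [0.6556 0.167  0.1848] 0.146785402867413 0.18859557294390442
19 68 [0.6613 0.1694 0.195 ] 0.15052469600322138 0.18848540934554434
20 73 [0.6674 0.17   0.2051] 0.1502401706768853 0.1898806397972573
21 9 [0.6681 0.1722 0.2113] 0.158852278064278 0.18937236516642403
```

Call:
{"fn": "servo_tool", "kwargs": {"slide": [[-0.032, 0.023, 0], [-0.065, 0.046, 0], [-0.098, 0.07, 0], [-0.13, 0.093, 0], [-0.163, 0.116, 0]], "spin": [0, 0, 0, 0, 0], "grip": [0.31, 0.31, 0.31, 0.31, 0.31]}}

```text
time_s: 2.87
tcp_pos: [0.352, -0.4011, 0.2477]
ee_rot: [[-0.918, -0.396, 0.0], [-0.396, 0.918, -0.0], [-0.0, -0.0, -1.0]]
wrist_force: [1.0, 0.1, 0.6]
gripper_width: 0.73
gripper_force: 0.0
```

Call:
{"fn": "servo_tool", "kwargs": {"slide": [[-0.032, 0.023, 0], [-0.065, 0.046, 0], [-0.098, 0.07, 0], [-0.13, 0.093, 0], [-0.163, 0.116, 0]], "spin": [0, 0, 0, 0, 0], "grip": [0.31, 0.31, 0.31, 0.31, 0.31]}}

```text
time_s: 3.28
tcp_pos: [0.4557, -0.2296, 0.248]
ee_rot: [[-0.918, -0.397, 0.001], [-0.397, 0.918, -0.0], [-0.001, -0.001, -1.0]]
wrist_force: [1.4, -0.4, 0.4]
gripper_width: 0.689
gripper_force: 0.0
```

Call:
{"fn": "servo_tool", "kwargs": {"slide": [[-0.032, 0.023, 0], [-0.065, 0.046, 0], [-0.098, 0.07, 0], [-0.13, 0.093, 0], [-0.163, 0.116, 0]], "spin": [0, 0, 0, 0, 0], "grip": [0.31, 0.31, 0.31, 0.31, 0.31]}}

```text
time_s: 3.7
tcp_pos: [0.5594, -0.0584, 0.2479]
ee_rot: [[-0.918, -0.397, 0.001], [-0.397, 0.918, 0.0], [-0.001, -0.0, -1.0]]
wrist_force: [-0.4, -0.6, 0.5]
gripper_width: 0.693
gripper_force: 0.0
```

Call:
{"fn": "servo_tool", "kwargs": {"slide": [[0, 0, 0], [0, 0, 0], [0, 0, 0], [0, 0, 0], [0, 0, 0]], "spin": [-7, -14, -21, -28, -35], "grip": [0.31, 0.31, 0.31, 0.31, 0.31]}}

```text
time_s: 4.12
tcp_pos: [0.5588, -0.0601, 0.2475]
ee_rot: [[-0.519, -0.855, -0.0], [-0.855, 0.519, -0.0], [0.0, 0.0, -1.0]]
wrist_force: [-0.7, -0.8, 0.4]
gripper_width: 0.692
gripper_force: 0.0
```

Call:
{"fn": "servo_tool", "kwargs": {"slide": [[0, 0, 0], [0, 0, 0], [0, 0, 0], [0, 0, 0], [0, 0, 0]], "spin": [-7, -14, -21, -28, -35], "grip": [0.31, 0.31, 0.31, 0.31, 0.31]}}

```text
time_s: 4.53
tcp_pos: [0.5588, -0.0603, 0.2476]
ee_rot: [[0.065, -0.998, 0.0], [-0.998, -0.065, 0.0], [-0.0, -0.0, -1.0]]
wrist_force: [0.2, -0.3, 0.3]
gripper_width: 0.693
gripper_force: 0.0
```

Call:
{"fn": "servo_tool", "kwargs": {"slide": [[-0.034, -0.022, 0], [-0.034, -0.022, 0.03], [-0.034, -0.022, 0.065], [-0.034, -0.022, 0.1], [-0.034, -0.022, 0.13]], "spin": [-3.2, -3.2, -3.2, -3.2, -3.2], "grip": [0.31, 0.31, 0.31, 0.31, 0.31]}}

```text
time_s: 4.95
tcp_pos: [0.5781, -0.0249, 0.1157]
ee_rot: [[0.114, -0.993, -0.001], [-0.993, -0.114, 0.0], [-0.0, 0.001, -1.0]]
wrist_force: [-0.1, -0.6, 0.1]
gripper_width: 0.691
gripper_force: 0.0
```

```bash
cat >> h.py <<'E'
K=np.array([.5258,.1526]); ex=np.array([.9927,.1208]); ey=np.array([-.1208,.9927])
def toK(p): r=np.array(p)[:2]-K; return np.round(np.array([r@ex,r@ey,p[2] if len(p)>2 else 0]),4)
def st():
    s=sense(); R=np.array(s['ee_rot']); print('t',s['time_s'],'tcpK',toK(s['tcp_pos']),'yawerr(x vs -ey)',np.degrees(np.arctan2(np.cross(np.append(-ey,0),R[:,0])[2],-R[:2,0]@ey)).round(2),np.round(s['wrist_force'],1),np.round(s['joints'],0))
def look():
    W=cloud(cap('top'))
    for d in discs(W,.096,.109,300):
        k=toK(d[:2]); 
        if abs(k[0])<.2 and -.45<k[1]<.1: print('disc',k[:2],'r',round(d[2],3),'mean',toK(d[5])[:2],d[4])
    k=((W[...,:2]-K)); m=np.hypot(k[...,0],k[...,1])<.038; z=W[...,2][m]; print('canister heights pct',np.nanpercentile(z,[5,25,50,75,95]).round(4))
E
python3 -c "
from h import *
st();look()"
```

```text
t 4.95 tcpK [ 0.0305 -0.1825  0.1157] yawerr(x vs -ey) -0.37 [-0.1 -0.6  0.1] [ 14.  25. -16.  -0. -49.  -7.]
disc [ 0.034  -0.2831] r 0.046 mean [ 0.0289 -0.287 ] 924
disc [ 0.0171 -0.1271] r 0.034 mean [ 0.0109 -0.1268] 438
disc [-0.0897 -0.2825] r 0.045 mean [-0.0897 -0.2821] 1171
disc [-0.0901 -0.1337] r 0.045 mean [-0.0864 -0.1463] 728
canister heights pct [0.0212 0.4309 0.4389 0.4545 0.4754]
```

Call:
{"fn": "servo_tool", "kwargs": {"slide": [[-0.015, 0.003, 0], [-0.03, 0.011, 0], [-0.045, 0.019, 0], [-0.06, 0.026, 0], [-0.075, 0.031, 0]], "spin": [0, 0, 0, 0, 0], "grip": [0.31, 0.31, 0.31, 0.31, 0.31]}}

```text
time_s: 5.42
tcp_pos: [0.5388, 0.0463, 0.1178]
ee_rot: [[0.114, -0.993, -0.0], [-0.993, -0.114, -0.0], [0.0, 0.0, -1.0]]
wrist_force: [0.2, 0.2, 0.6]
gripper_width: 0.693
gripper_force: 0.1
```

Call:
{"fn": "servo_tool", "kwargs": {"slide": [[-0.015, 0, 0], [-0.03, 0, 0], [-0.045, 0, 0], [-0.06, 0, 0], [-0.06, 0, 0]], "spin": [0, 0, 0, 0, 0], "grip": [0.31, 0.31, 0.31, 0.31, 0.31]}}

```text
time_s: 5.83
tcp_pos: [0.5328, 0.1075, 0.118]
ee_rot: [[0.117, -0.993, 0.001], [-0.993, -0.117, 0.001], [-0.0, -0.001, -1.0]]
wrist_force: [0.3, -0.5, 0.2]
gripper_width: 0.694
gripper_force: 0.0
```

Call:
{"fn": "servo_tool", "kwargs": {"slide": [[0.01, 0, -0.03], [0.03, 0, -0.06], [0.06, 0, -0.09], [0.1, 0, -0.09], [0.14, 0, -0.09]], "spin": [0, 0, 0, 0, 0], "grip": [0.31, 0.31, 0.31, 0.31, 0.31]}}

```text
time_s: 6.25
tcp_pos: [0.5498, -0.0347, 0.2106]
ee_rot: [[0.116, -0.993, 0.006], [-0.993, -0.116, 0.001], [-0.0, -0.006, -1.0]]
wrist_force: [0.5, 0.1, -0.4]
gripper_width: 0.688
gripper_force: 0.0
```

```bash
python3 -c "
from h import *
st();look();cap('top','top2.png');c=cap('scene','scene2.png')
W=cloud(c);k=W[...,:2]-K
z=W[...,2][np.hypot(k[...,0],k[...,1])<.038];print(np.nanpercentile(z,[5,25,50,75,95]).round(4))
a=cv2.imread('pics/top2.png')[180:300,280:480];b=cv2.imread('pics/scene2.png')[120:280,200:360]
cv2.imwrite('pics/c2.png',np.hstack([cv2.resize(a,(420,252)),cv2.resize(b,(252,252))]))"
```

```text
t 6.25 tcpK [ 0.0012 -0.1888  0.2106] yawerr(x vs -ey) -0.25 [ 0.5  0.1 -0.4] [ 13.  16. -13.   0. -60.  -7.]
disc [ 0.0234 -0.2893] r 0.043 mean [ 0.0128 -0.2957] 380
disc [-0.0895 -0.2829] r 0.045 mean [-0.0916 -0.2841] 1097
disc [-0.0901 -0.1333] r 0.045 mean [-0.0866 -0.148 ] 664
canister heights pct [0.0382 0.5207 0.5306 0.5339 0.5386]
[0.0358 0.4742 0.5091 0.5264 0.5332]
```

View pics/c2.png

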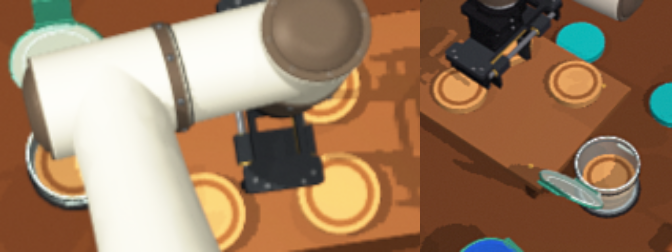

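Scene-camera crop: the coaster lies flat in the canister at about (608,172), top about 38 mm. The first one is in. Next is the far +x coaster.

Call:
{"fn": "servo_tool", "kwargs": {"slide": [[0.038, -0.008, 0], [0.076, -0.016, 0], [0.114, -0.024, 0], [0.146, -0.032, 0.0], [0.146, -0.032, 0.02]], "spin": [0, 0, 0, 0, 0], "grip": [0.31, 0.31, 0.31, 0.31, 0.31]}}

```text
time_s: 6.82
tcp_pos: [0.6011, -0.1795, 0.1908]
ee_rot: [[0.112, -0.994, 0.009], [-0.994, -0.112, -0.003], [0.004, -0.009, -1.0]]
wrist_force: [1.8, -0.3, 0.5]
gripper_width: 0.689
gripper_force: 0.0
```

Call:
{"fn": "servo_tool", "kwargs": {"slide": [[0, 0, 0.02], [0, 0, 0.04], [0, 0, 0.06], [0, 0, 0.074], [0, 0, 0.074]], "spin": [0, 0, 0, 0, 0], "grip": [0.31, 0.31, 0.31, 0.31, 0.31]}}

```text
time_s: 7.23
tcp_pos: [0.5971, -0.1742, 0.1127]
ee_rot: [[0.116, -0.993, -0.002], [-0.993, -0.116, -0.001], [0.0, 0.002, -1.0]]
wrist_force: [0.7, -0.3, 0.0]
gripper_width: 0.69
gripper_force: 0.0
```

```bash
python3 -c "
from h import *
st();look()"
```

```text
t 7.2333 tcpK [ 0.0313 -0.333   0.1127] yawerr(x vs -ey) -0.26 [ 0.7 -0.3  0. ] [ -1.  29. -10.   0. -52.   8.]
disc [ 0.0266 -0.2964] r 0.039 mean [ 0.0296 -0.296 ] 446
disc [-0.0885 -0.2924] r 0.043 mean [-0.0867 -0.3061] 427
disc [-0.0903 -0.1326] r 0.045 mean [-0.0897 -0.1228] 874
canister heights pct [0.0338 0.0367 0.0387 0.0407 0.0437]
```

Call:
{"fn": "servo_tool", "kwargs": {"slide": [[-0.015, 0.001, -0.003], [-0.035, 0.004, -0.003], [-0.055, 0.007, -0.003], [-0.075, 0.01, -0.003], [-0.095, 0.013, -0.003]], "spin": [0, 0, 0, 0, 0], "grip": [0.31, 0.31, 0.31, 0.31, 0.31]}}

```text
time_s: 7.7
tcp_pos: [0.5727, -0.0803, 0.1169]
ee_rot: [[0.115, -0.993, 0.0], [-0.993, -0.115, 0.0], [-0.0, -0.0, -1.0]]
wrist_force: [0.0, 0.8, -0.5]
gripper_width: 0.689
gripper_force: 0.1
```

Call:
{"fn": "servo_tool", "kwargs": {"slide": [[-0.02, 0.004, 0], [-0.04, 0.008, 0], [-0.06, 0.012, 0], [-0.08, 0.015, 0], [-0.1, 0.018, 0]], "spin": [0, 0, 0, 0, 0], "grip": [0.31, 0.31, 0.31, 0.31, 0.31]}}

```text
time_s: 8.12
tcp_pos: [0.5431, 0.0171, 0.1169]
ee_rot: [[0.115, -0.993, 0.0], [-0.993, -0.115, 0.0], [-0.0, -0.0, -1.0]]
wrist_force: [-0.6, -0.2, 0.1]
gripper_width: 0.69
gripper_force: 0.1
```

Call:
{"fn": "servo_tool", "kwargs": {"slide": [[-0.016, 0, 0], [-0.032, 0, 0], [-0.048, 0, 0], [-0.064, 0, 0], [-0.08, 0, 0]], "spin": [0, 0, 0, 0, 0], "grip": [0.31, 0.31, 0.31, 0.31, 0.31]}}

```text
time_s: 8.53
tcp_pos: [0.5341, 0.0964, 0.117]
ee_rot: [[0.115, -0.993, 0.0], [-0.993, -0.115, 0.0], [-0.0, -0.0, -1.0]]
wrist_force: [0.1, 0.3, -0.0]
gripper_width: 0.691
gripper_force: 0.1
```

Call:
{"fn": "servo_tool", "kwargs": {"slide": [[-0.012, 0, 0], [-0.012, 0, 0], [0, 0, -0.03], [0.02, 0, -0.06], [0.05, 0, -0.09]], "spin": [0, 0, 0, 0, 0], "grip": [0.31, 0.31, 0.31, 0.31, 0.31]}}

```text
time_s: 8.95
tcp_pos: [0.54, 0.0461, 0.207]
ee_rot: [[0.118, -0.993, -0.001], [-0.993, -0.118, -0.0], [0.0, 0.001, -1.0]]
wrist_force: [1.0, -0.5, 1.2]
gripper_width: 0.686
gripper_force: 0.0
```

```bash
python3 -c "
from h import *
st();look();c=cap('scene','scene3.png')
W=cloud(c);k=W[...,:2]-K
m=(np.hypot(k[...,0],k[...,1])<.045)&(W[...,2]<.13);z=W[...,2][m];print(len(z),np.nanpercentile(z,[5,25,50,75,95]).round(4))"
```

```text
t 8.95 tcpK [ 0.0013 -0.1074  0.207 ] yawerr(x vs -ey) -0.18 [ 1.  -0.5  1.2] [ 22.  16. -15.   0. -59. -15.]
disc [-0.0893 -0.2828] r 0.045 mean [-0.0898 -0.2821] 1175
disc [-0.0909 -0.1329] r 0.045 mean [-0.1015 -0.1327] 843
canister heights pct [0.0546 0.5178 0.5259 0.5292 0.5329]
628 [0.049  0.052  0.054  0.056  0.0589]
```

Call:
{"fn": "servo_tool", "kwargs": {"slide": [[0.014, 0.035, 0], [0.027, 0.07, 0], [0.04, 0.105, 0], [0.053, 0.137, 0], [0.053, 0.137, 0]], "spin": [7, 14, 21, 28, 35], "grip": [0.31, 0.31, 0.31, 0.31, 0.31]}}

```text
time_s: 9.47
tcp_pos: [0.4036, -0.0252, 0.2049]
ee_rot: [[-0.484, -0.875, -0.005], [-0.875, 0.484, 0.0], [0.002, 0.005, -1.0]]
wrist_force: [-0.0, 0.8, -0.6]
gripper_width: 0.691
gripper_force: 0.0
```

Call:
{"fn": "servo_tool", "kwargs": {"slide": [[0, 0, 0], [0, 0, 0], [0, 0, 0.03], [0, 0, 0.06], [0, 0, 0.09]], "spin": [7, 14, 21, 25, 25], "grip": [0.31, 0.31, 0.31, 0.31, 0.31]}}

```text
time_s: 9.88
tcp_pos: [0.4102, -0.0227, 0.1154]
ee_rot: [[-0.805, -0.593, 0.002], [-0.593, 0.805, 0.001], [-0.002, -0.0, -1.0]]
wrist_force: [0.6, -0.2, 0.4]
gripper_width: 0.691
gripper_force: 0.0
```

```bash
python3 -c "
from h import *
st();look()"
```

```text
t 9.8833 tcpK [-0.136  -0.16    0.1154] yawerr(x vs -ey) -60.54 [ 0.6 -0.2  0.4] [ 20.  10. -39.  -0. -41. -73.]
disc [-0.0891 -0.2837] r 0.045 mean [-0.0865 -0.2923] 851
disc [-0.0808 -0.1309] r 0.044 mean [-0.0674 -0.1274] 439
canister heights pct [0.0502 0.0531 0.0549 0.0567 0.0597]
```

Call:
{"fn": "servo_tool", "kwargs": {"slide": [[-0.018, 0, 0], [-0.036, 0, 0], [-0.054, 0, 0], [-0.072, 0, 0], [-0.084, 0, 0]], "spin": [0, 0, 0, 0, 0], "grip": [0.31, 0.31, 0.31, 0.31, 0.31]}}

```text
time_s: 10.35
tcp_pos: [0.4788, 0.0281, 0.1159]
ee_rot: [[-0.803, -0.596, 0.0], [-0.596, 0.803, -0.0], [0.0, -0.0, -1.0]]
wrist_force: [-0.2, 0.1, 0.6]
gripper_width: 0.691
gripper_force: 0.1
```

Call:
{"fn": "servo_tool", "kwargs": {"slide": [[-0.009, 0, 0], [-0.016, 0, 0], [-0.022, 0, 0], [-0.026, 0, 0], [-0.028, 0, 0]], "spin": [0, 0, 0, 0, 0], "grip": [0.31, 0.31, 0.31, 0.31, 0.31]}}

```text
time_s: 10.77
tcp_pos: [0.5004, 0.044, 0.116]
ee_rot: [[-0.803, -0.596, -0.0], [-0.596, 0.803, -0.0], [0.0, 0.0, -1.0]]
wrist_force: [-0.6, 0.3, -0.0]
gripper_width: 0.69
gripper_force: 0.1
```

Call:
{"fn": "servo_tool", "kwargs": {"slide": [[0.02, 0, 0], [0.03, 0, -0.02], [0.04, 0, -0.055], [0.06, 0, -0.09], [0.09, 0, -0.09]], "spin": [0, 0, 0, 0, 0], "grip": [0.31, 0.31, 0.31, 0.31, 0.31]}}

```text
time_s: 11.18
tcp_pos: [0.4325, -0.0089, 0.2124]
ee_rot: [[-0.801, -0.598, 0.014], [-0.598, 0.802, 0.002], [-0.013, -0.007, -1.0]]
wrist_force: [1.3, -0.7, 0.6]
gripper_width: 0.688
gripper_force: 0.0
```

Call:
{"fn": "servo_tool", "kwargs": {"slide": [[0, 0, 0], [0, 0, 0], [0, 0, 0], [0, 0, 0], [0, 0, 0]], "spin": [-7, -14, -21, -28, -35], "grip": [0.31, 0.31, 0.31, 0.31, 0.31]}}

```text
time_s: 11.6
tcp_pos: [0.4275, -0.01, 0.2062]
ee_rot: [[-0.311, -0.95, 0.0], [-0.95, 0.311, 0.0], [-0.0, -0.0, -1.0]]
wrist_force: [-0.2, 0.0, -0.0]
gripper_width: 0.692
gripper_force: 0.0
```

Call:
{"fn": "servo_tool", "kwargs": {"slide": [[0, 0, 0], [0, 0, 0], [0, 0, 0], [0, 0, 0], [0, 0, 0]], "spin": [-7, -14, -21, -25, -25], "grip": [0.31, 0.31, 0.31, 0.31, 0.31]}}

```text
time_s: 12.02
tcp_pos: [0.4276, -0.0099, 0.2061]
ee_rot: [[0.115, -0.993, 0.0], [-0.993, -0.115, 0.0], [-0.0, -0.0, -1.0]]
wrist_force: [0.0, -0.3, 0.1]
gripper_width: 0.69
gripper_force: 0.0
```

```bash
python3 -c "
from h import *
st();look()
W=cloud(cap('scene'))
for d in discs(W,.096,.109,200): print(toK(d[:2]),d[2],toK(d[5])[:2],d[4])"
```

```text
t 12.0167 tcpK [-0.1171 -0.1494  0.2061] yawerr(x vs -ey) -0.33 [ 0.  -0.3  0.1] [ 21.   5. -29.  -0. -56. -14.]
disc [ 0.0001 -0.0823] r 0.045 mean [-0.0005 -0.0825] 1132
disc [-0.0893 -0.2829] r 0.045 mean [-0.0932 -0.2977] 676
canister heights pct [0.05   0.0531 0.0547 0.0564 0.0591]
[-0.0903 -0.2823  0.    ] 0.04809386655688286 [-0.0873 -0.281 ] 628
[-0.001  -0.0813  0.    ] 0.0473346933722496 [ 0.0011 -0.0803] 793
[-0.3268  0.5716  0.    ] 0.08444913476705551 [-0.3161  0.5698] 1147
```

Call:
{"fn": "servo_tool", "kwargs": {"slide": [[0.005, -0.035, 0], [0.005, -0.07, 0], [-0.008, -0.105, 0], [-0.013, -0.117, 0], [-0.013, -0.117, 0.02]], "spin": [0, 0, 0, 0, 0], "grip": [0.31, 0.31, 0.31, 0.31, 0.31]}}

```text
time_s: 12.53
tcp_pos: [0.5483, 0.0182, 0.1888]
ee_rot: [[0.114, -0.993, 0.009], [-0.993, -0.114, 0.001], [-0.0, -0.009, -1.0]]
wrist_force: [-0.2, -0.0, 0.3]
gripper_width: 0.693
gripper_force: 0.0
```

Call:
{"fn": "servo_tool", "kwargs": {"slide": [[0, 0, 0.02], [0, 0, 0.04], [0, 0, 0.06], [0, 0, 0.069], [0, 0, 0.069]], "spin": [0, 0, 0, 0, 0], "grip": [0.31, 0.31, 0.31, 0.31, 0.31]}}

```text
time_s: 12.95
tcp_pos: [0.5412, 0.0161, 0.1148]
ee_rot: [[0.113, -0.994, -0.005], [-0.994, -0.113, -0.001], [0.001, 0.005, -1.0]]
wrist_force: [0.2, 0.6, 0.3]
gripper_width: 0.693
gripper_force: 0.0
```

Call:
{"fn": "servo_tool", "kwargs": {"slide": [[-0.013, 0, 0], [-0.028, 0, 0], [-0.043, 0, 0], [-0.058, 0, 0], [-0.073, 0, 0]], "spin": [0, 0, 0, 0, 0], "grip": [0.31, 0.31, 0.31, 0.31, 0.31]}}

```text
time_s: 13.37
tcp_pos: [0.5352, 0.0907, 0.1189]
ee_rot: [[0.114, -0.993, 0.003], [-0.993, -0.114, 0.001], [-0.001, -0.003, -1.0]]
wrist_force: [-0.1, -0.4, 1.0]
gripper_width: 0.688
gripper_force: 0.1
```

Call:
{"fn": "servo_tool", "kwargs": {"slide": [[-0.014, 0, 0], [-0.014, 0, 0], [-0.005, 0, -0.03], [0.02, 0, -0.06], [0.05, 0, -0.09]], "spin": [0, 0, 0, 0, 0], "grip": [0.31, 0.31, 0.31, 0.31, 0.31]}}

```text
time_s: 13.78
tcp_pos: [0.5404, 0.0405, 0.2089]
ee_rot: [[0.117, -0.993, 0.002], [-0.993, -0.117, 0.0], [0.0, -0.002, -1.0]]
wrist_force: [0.2, 0.1, 0.6]
gripper_width: 0.692
gripper_force: 0.0
```

```bash
python3 -c "
from h import *
st();look();c=cap('scene','scene4.png')
W=cloud(c);k=W[...,:2]-K
m=(np.hypot(k[...,0],k[...,1])<.045)&(W[...,2]<.13);z=W[...,2][m];print(len(z),np.nanpercentile(z,[5,25,50,75,95]).round(4))
for n in ('lid_centre','clip_end','lid_hinge'):print(n,[ (toK(d['point']),round(d['conf'],2)) for d in tip_of(n,'scene')[:3]])
L=(W[...,0]>.57)&(W[...,0]<.7)&(abs(W[...,1]-.165)<.06)&(W[...,2]>.095)&(W[...,2]<.24)
p=W[L]; k=np.array([toK(q) for q in p])
for zz in range(95,225,10):
  a=k[abs(k[:,2]*1000-zz)<5]
  if len(a): print(zz,len(a),a[:,0].min(),a[:,0].max(),a[:,1].min(),a[:,1].max())
"
```

```text
t 13.7833 tcpK [ 0.0009 -0.1131  0.2089] yawerr(x vs -ey) -0.2 [0.2 0.1 0.6] [ 21.  16. -15.   0. -59. -15.]
disc [-0.09   -0.2827] r 0.046 mean [-0.0898 -0.282 ] 1162
canister heights pct [0.0734 0.5207 0.5279 0.5312 0.5348]
717 [0.0651 0.068  0.07   0.0719 0.0748]
lid_centre [(array([0.0951, 0.    , 0.1307]), 0.97), (array([ 0.2598, -0.0295,  0.0938]), 0.62)]
clip_end [(array([0.0985, 0.1633, 0.003 ]), 0.59), (array([-0.1607,  0.1921,  0.0066]), 0.55), (array([ 0.1464, -0.0054,  0.2073]), 0.51)]
lid_hinge [(array([ 0.051 , -0.0007,  0.0898]), 0.57)]
95 15 0.0592 0.0651 -0.025 0.0298
105 27 0.065 0.0718 -0.0407 0.0369
115 49 0.071 0.0799 -0.0481 0.0476
125 50 0.0795 0.0934 -0.0494 0.0559
135 49 0.0858 0.1017 -0.0484 0.0554
145 57 0.0941 0.1066 -0.0505 0.0544
155 72 0.1019 0.1181 -0.0441 0.0506
165 69 0.1096 0.1241 -0.0394 0.0434
175 38 0.1162 0.1301 -0.0249 0.0335
185 14 0.126 0.1347 -0.0183 0.0207
195 9 0.1331 0.1426 -0.0157 0.0209
205 40 0.1378 0.1467 -0.0188 0.0216
215 3 0.1444 0.1453 -0.0048 0.0061
```

Top of stack is at 70.0 mm in the scene depth, level with the line, with one spare on the riser. Next is the lid. I'll push it from behind with the two fingers straddling the clip (gap about 65 mm), so I first rise and turn 90°.

Call:
{"fn": "servo_tool", "kwargs": {"slide": [[0, 0, -0.03], [0, 0, -0.065], [0, 0, -0.065], [0, 0, -0.065], [0, 0, -0.065]], "spin": [-7, -14, -21, -28, -35], "grip": [0.25, 0.25, 0.25, 0.25, 0.25]}}

```text
time_s: 14.45
tcp_pos: [0.5396, 0.0408, 0.2709]
ee_rot: [[0.669, -0.744, -0.001], [-0.744, -0.669, 0.0], [-0.001, 0.001, -1.0]]
wrist_force: [0.2, 0.7, -0.2]
gripper_width: 0.751
gripper_force: 0.0
```

Call:
{"fn": "servo_tool", "kwargs": {"slide": [[0, 0, 0], [0, 0, 0], [0, 0, 0], [0, 0, 0], [0, 0, 0]], "spin": [-7, -14, -21, -28, -35], "grip": [0.25, 0.25, 0.25, 0.25, 0.25]}}

```text
time_s: 14.87
tcp_pos: [0.5395, 0.0407, 0.2701]
ee_rot: [[0.974, -0.226, -0.003], [-0.226, -0.974, -0.001], [-0.003, 0.001, -1.0]]
wrist_force: [0.4, 0.4, 0.3]
gripper_width: 0.754
gripper_force: 0.0
```

Call:
{"fn": "servo_tool", "kwargs": {"slide": [[0, 0, 0], [0, 0, 0], [0, 0, 0], [0, 0, 0], [0, 0, 0]], "spin": [-7, -14, -20, -20, -20], "grip": [0.25, 0.25, 0.25, 0.25, 0.25]}}

```text
time_s: 15.28
tcp_pos: [0.5397, 0.0405, 0.2704]
ee_rot: [[0.994, 0.112, -0.002], [0.112, -0.994, -0.001], [-0.002, 0.0, -1.0]]
wrist_force: [-0.1, -0.3, 0.5]
gripper_width: 0.749
gripper_force: 0.0
```

Call:
{"fn": "servo_tool", "kwargs": {"slide": [[0.032, -0.023, 0], [0.064, -0.046, 0], [0.096, -0.069, 0], [0.128, -0.092, 0], [0.16, -0.114, 0]], "spin": [0, 0, 0, 0, 0], "grip": [0.25, 0.25, 0.25, 0.25, 0.25]}}

```text
time_s: 15.7
tcp_pos: [0.6869, 0.1732, 0.2708]
ee_rot: [[0.994, 0.112, -0.001], [0.112, -0.994, -0.0], [-0.001, 0.0, -1.0]]
wrist_force: [1.0, 0.1, -0.7]
gripper_width: 0.744
gripper_force: 0.0
```

```bash
python3 -c "
from h import *
st();s=sense();print(np.degrees(np.arctan2(s['ee_rot'][1][0],s['ee_rot'][0][0])))"
```

```text
t 15.7 tcpK [0.1624 0.001  0.2708] yawerr(x vs -ey) 89.5 [ 1.   0.1 -0.7] [ 27.  30.  16.  -0. -77.  69.]
6.435843626573002
```

Call:
{"fn": "servo_tool", "kwargs": {"slide": [[0, 0, 0.02], [0, 0, 0.04], [0, 0, 0.06], [0, 0, 0.08], [0, 0, 0.086]], "spin": [0, 0, 0, 0, 0], "grip": [0.25, 0.25, 0.25, 0.25, 0.25]}}

```text
time_s: 16.12
tcp_pos: [0.6839, 0.1715, 0.1805]
ee_rot: [[0.994, 0.112, -0.008], [0.112, -0.994, -0.002], [-0.008, 0.002, -1.0]]
wrist_force: [-0.7, -1.2, -0.0]
gripper_width: 0.752
gripper_force: 0.0
```

```bash
python3 -c "
from h import *
st();c=cap('scene','s5.png')
a=c['pixels'][180:300,220:380];cv2.imwrite('pics/c5.png',cv2.resize(a,(640,480),interpolation=cv2.INTER_CUBIC))"
```

```text
t 16.1167 tcpK [ 0.1592 -0.0004  0.1805] yawerr(x vs -ey) 89.49 [-0.7 -1.2 -0. ] [ 27.  33.   8.  -0. -66.  69.]
```

View pics/c5.png

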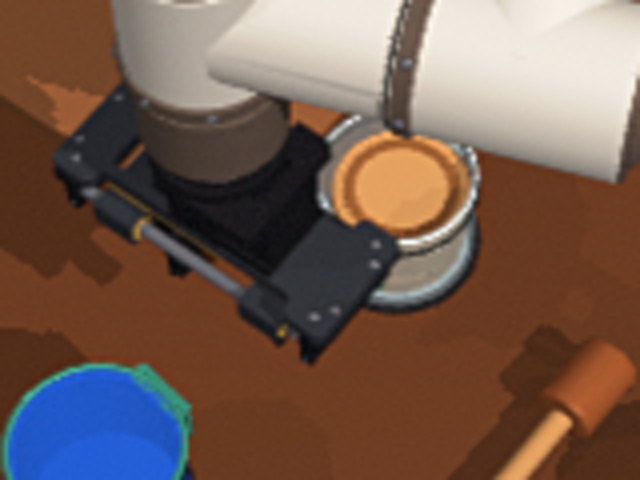

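Call:
{"fn": "servo_tool", "kwargs": {"slide": [[-0.015, 0, 0], [-0.03, 0, -0.001], [-0.043, 0, -0.007], [-0.057, 0, -0.012], [-0.073, 0, -0.016]], "spin": [0, 0, 0, 0, 0], "grip": [0.25, 0.25, 0.25, 0.25, 0.25]}}

```text
time_s: 16.58
tcp_pos: [0.6154, 0.1635, 0.2046]
ee_rot: [[0.993, 0.114, 0.007], [0.114, -0.993, 0.001], [0.007, -0.0, -1.0]]
wrist_force: [1.2, -0.4, 2.7]
gripper_width: 0.748
gripper_force: 1.2
```

Call:
{"fn": "servo_tool", "kwargs": {"slide": [[-0.015, 0, -0.002], [-0.027, 0, -0.002], [-0.039, 0, 0], [-0.05, 0, 0.003], [-0.061, 0, 0.008]], "spin": [0, 0, 0, 0, 0], "grip": [0.25, 0.25, 0.25, 0.25, 0.25]}}

```text
time_s: 17.0
tcp_pos: [0.5539, 0.1567, 0.1962]
ee_rot: [[0.993, 0.114, 0.005], [0.114, -0.994, 0.002], [0.006, -0.001, -1.0]]
wrist_force: [0.8, 0.8, 1.1]
gripper_width: 0.75
gripper_force: 0.5
```

```bash
python3 -c "
from h import *
st();c=cap('scene','s6.png');W=cloud(c)
k=W[...,:2]-K;X=k@ex;Y=k@ey
m=(abs(Y)<.06)&(X>-.15)&(X<.1)&(W[...,2]<.25)&(W[...,2]>.09)
for zz in range(95,250,10):
  q=m&(abs(W[...,2]*1000-zz)<5)
  if q.sum()>3: print(zz,q.sum(),X[q].min().round(3),X[q].max().round(3),Y[q].min().round(3),Y[q].max().round(3))
a=c['pixels'][180:300,240:400];b=cap('top')['pixels'][180:300,240:400];cv2.imwrite('pics/c6.png',np.hstack([cv2.resize(a,(400,300)),cv2.resize(b,(400,300))]))"
```

```text
t 17.0 tcpK [0.0284 0.0007 0.1962] yawerr(x vs -ey) 89.6 [0.8 0.8 1.1] [ 32.  20. -11.   0. -59.  65.]
95 70 0.036 0.095 -0.059 0.028
105 98 0.043 0.058 -0.042 0.043
115 144 0.038 0.055 -0.049 0.05
125 141 0.033 0.047 -0.052 0.054
135 159 0.027 0.044 -0.054 0.056
145 148 0.022 0.038 -0.054 0.056
155 126 0.017 0.034 -0.053 0.054
165 64 0.016 0.026 -0.034 0.051
175 50 0.008 0.039 -0.04 0.046
185 54 0.008 0.04 -0.039 0.044
195 20 0.012 0.041 -0.039 0.04
205 13 0.024 0.04 -0.045 -0.031
215 11 0.025 0.039 -0.037 -0.03
225 5 0.028 0.038 -0.037 -0.033
235 5 0.034 0.039 -0.039 -0.034
245 19 0.039 0.067 -0.057 0.056
```

View pics/c6.png

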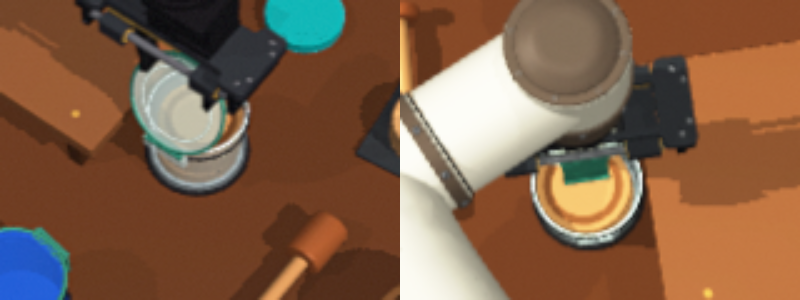

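The lid is following: at about 60°, with the clip still sticking straight out (green patch at (585,170) in the right half). I'll carry on down the arc.

Call:
{"fn": "servo_tool", "kwargs": {"slide": [[-0.01, 0, 0.008], [-0.02, 0, 0.016], [-0.028, 0, 0.024], [-0.035, 0, 0.034], [-0.04, 0, 0.044]], "spin": [0, 0, 0, 0, 0], "grip": [0.25, 0.25, 0.25, 0.25, 0.25]}}

```text
time_s: 17.52
tcp_pos: [0.514, 0.1521, 0.1505]
ee_rot: [[0.993, 0.114, 0.002], [0.114, -0.993, 0.001], [0.003, -0.001, -1.0]]
wrist_force: [-0.9, 0.2, 1.8]
gripper_width: 0.749
gripper_force: 0.4
```

Call:
{"fn": "servo_tool", "kwargs": {"slide": [[-0.004, 0, 0.011], [-0.007, 0, 0.022], [-0.008, 0, 0.03], [-0.008, 0, 0.034], [-0.008, 0, 0.036]], "spin": [0, 0, 0, 0, 0], "grip": [0.25, 0.25, 0.25, 0.25, 0.25]}}

```text
time_s: 17.93
tcp_pos: [0.5056, 0.1509, 0.115]
ee_rot: [[0.993, 0.115, -0.001], [0.115, -0.993, -0.001], [-0.001, 0.001, -1.0]]
wrist_force: [-8.5, 0.4, 20.0]
gripper_width: 0.753
gripper_force: 9.9
```

```bash
python3 -c "
from h import *
st()"
```

```text
t 17.9333 tcpK [-0.0203  0.0008  0.115 ] yawerr(x vs -ey) 89.65 [-8.5  0.4 20. ] [ 34.  21. -23.   0. -46.  62.]
```

Call:
{"fn": "servo_tool", "kwargs": {"slide": [[0, 0, -0.02], [0, 0, -0.045], [-0.03, 0, -0.06], [-0.065, 0, -0.06], [-0.1, 0, -0.06]], "spin": [0, 0, 0, 0, 0], "grip": [0.25, 0.25, 0.25, 1, 1]}}

```text
time_s: 18.35
tcp_pos: [0.4063, 0.1399, 0.1748]
ee_rot: [[0.994, 0.113, 0.003], [0.113, -0.994, 0.002], [0.003, -0.002, -1.0]]
wrist_force: [-1.0, 0.4, 0.4]
gripper_width: 0.669
gripper_force: 0.0
```

```bash
python3 -c "
from h import *
st();c=cap('scene','s7.png');W=cloud(c)
k=W[...,:2]-K;X=k@ex;Y=k@ey
for x in (-.085,-.075,-.065,-.04,-.02,0,.02,.04):
  q=(abs(X-x)<.005)&(abs(Y)<.015)&(W[...,2]<.12); z=W[...,2][q]; print(x,q.sum(),np.percentile(z,[10,50,90]).round(4) if q.sum() else '')
a=c['pixels'][180:300,240:400];cv2.imwrite('pics/c7.png',cv2.resize(a,(640,480),interpolation=cv2.INTER_CUBIC))"
```

```text
t 18.35 tcpK [-0.1201  0.0018  0.1748] yawerr(x vs -ey) 89.54 [-1.   0.4  0.4] [ 41.   7. -32.   0. -51.  56.]
-0.085 37 [0.0811 0.0871 0.0897]
-0.075 36 [0.0829 0.087  0.0904]
-0.065 36 [0.0855 0.0891 0.0911]
-0.04 37 [0.0874 0.0904 0.0939]
-0.02 43 [0.0859 0.0897 0.0933]
0 34 [0.0868 0.0898 0.0927]
0.02 37 [0.0864 0.0897 0.0938]
0.04 43 [0.0861 0.0886 0.092 ]
```

View pics/c7.png

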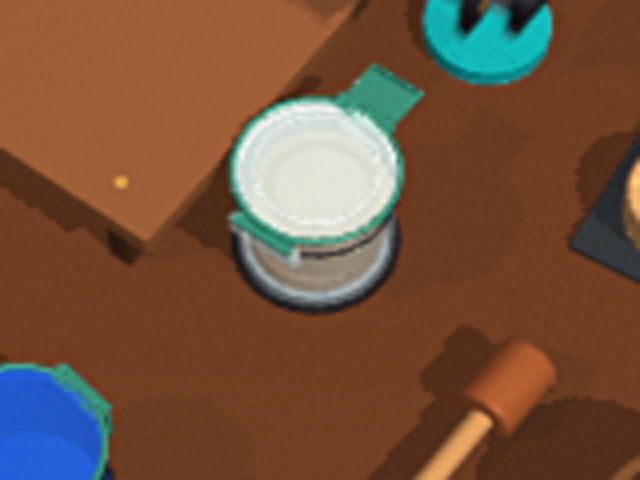

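Scene crop: the lid lies flat, with its top at about 90 mm. The green clip sticks straight out at (385,95). Now I'll close the fingers above the clip and push it down and in.

Call:
{"fn": "servo_tool", "kwargs": {"slide": [[0.013, 0.001, 0.015], [0.027, 0.002, 0.03], [0.027, 0.002, 0.03], [0.027, 0.002, 0.03], [0.027, 0.002, 0.03]], "spin": [0, 0, 0, 0, 0], "grip": [1, 1, 1, 1, 1]}}

```text
time_s: 18.82
tcp_pos: [0.4332, 0.1405, 0.1439]
ee_rot: [[0.993, 0.114, 0.0], [0.114, -0.993, 0.0], [0.0, -0.0, -1.0]]
wrist_force: [0.4, 0.5, -0.4]
gripper_width: 0.258
gripper_force: 0.0
```

Call:
{"fn": "servo_tool", "kwargs": {"slide": [[0, 0, 0], [0, 0, 0.005], [0, 0, 0.012], [0, 0, 0.012], [0, 0, 0.012]], "spin": [0, 0, 0, 0, 0], "grip": [1, 1, 1, 1, 1]}}

```text
time_s: 19.23
tcp_pos: [0.4325, 0.1401, 0.131]
ee_rot: [[0.993, 0.114, -0.001], [0.114, -0.993, -0.001], [-0.001, 0.001, -1.0]]
wrist_force: [0.4, 0.2, -0.5]
gripper_width: 0.008
gripper_force: 0.0
```

```bash
python3 -c "
from h import *
st();print(sense()['gripper_width'])"
```

```text
t 19.2333 tcpK [-0.0942 -0.0011  0.131 ] yawerr(x vs -ey) 89.63 [ 0.4  0.2 -0.5] [ 39.  13. -32.  -0. -45.  58.]
0.008384184175963875
```

Call:
{"fn": "servo_tool", "kwargs": {"slide": [[0, 0, 0.015], [0.001, 0, 0.023], [0.002, 0, 0.03], [0.006, 0, 0.036], [0.01, 0, 0.041]], "spin": [0, 0, 0, 0, 0], "grip": [1, 1, 1, 1, 1]}}

```text
time_s: 19.65
tcp_pos: [0.4431, 0.1416, 0.0899]
ee_rot: [[0.993, 0.115, -0.0], [0.115, -0.993, -0.0], [-0.0, 0.0, -1.0]]
wrist_force: [-0.5, 1.1, -0.5]
gripper_width: 0.007
gripper_force: 0.3
```

Call:
{"fn": "servo_tool", "kwargs": {"slide": [[0.005, 0, 0.003], [0.009, 0, 0.005], [0.013, 0, 0.007], [0.015, 0, 0.008], [0.016, 0, 0.008]], "spin": [0, 0, 0, 0, 0], "grip": [1, 1, 1, 1, 1]}}

```text
time_s: 20.07
tcp_pos: [0.4558, 0.142, 0.0816]
ee_rot: [[0.994, 0.113, -0.008], [0.113, -0.994, -0.003], [-0.008, 0.002, -1.0]]
wrist_force: [-10.6, 2.6, 6.0]
gripper_width: 0.003
gripper_force: 5.5
```

```bash
python3 -c "
from h import *
st()"
```

```text
t 20.0667 tcpK [-0.0708 -0.0021  0.0816] yawerr(x vs -ey) 89.54 [-10.6   2.6   6. ] [ 37.  20. -32.  -0. -39.  60.]
```

Call:
{"fn": "servo_tool", "kwargs": {"slide": [[0, 0, 0], [0, 0, 0], [-0.02, 0, 0], [-0.04, 0, -0.02], [-0.05, 0, -0.05]], "spin": [0, 0, 0, 0, 0], "grip": [1, 1, 1, 1, 1]}}

```text
time_s: 20.48
tcp_pos: [0.4058, 0.1357, 0.1304]
ee_rot: [[0.994, 0.113, -0.007], [0.113, -0.994, -0.005], [-0.008, 0.004, -1.0]]
wrist_force: [0.9, 1.0, 0.6]
gripper_width: 0.007
gripper_force: 0.0
```

Call:
{"fn": "servo_tool", "kwargs": {"slide": [[0, 0, -0.04], [0, 0, -0.08], [0, 0.04, -0.1], [0, 0.08, -0.1], [0, 0.12, -0.1]], "spin": [0, 0, 0, 0, 0], "grip": [1, 1, 1, 1, 1]}}

```text
time_s: 20.9
tcp_pos: [0.424, 0.018, 0.235]
ee_rot: [[0.993, 0.117, 0.006], [0.117, -0.993, 0.003], [0.006, -0.002, -1.0]]
wrist_force: [0.3, -0.1, -0.3]
gripper_width: 0.008
gripper_force: 0.0
```

```bash
python3 -c "
from h import *
st();c=cap('scene','s8.png');W=cloud(c);b=cap('top','t8.png')
k=W[...,:2]-K;X=k@ex;Y=k@ey
for x in (-.085,-.07,-.061,-.04,0,.04):
  q=(abs(X-x)<.004)&(abs(Y)<.015)&(W[...,2]<.12); z=W[...,2][q]; print(x,q.sum(),np.percentile(z,[10,50,90]).round(4) if q.sum() else '')
look()
for n in('scene','top'): print([(toK(d['point']),round(d['conf'],2)) for d in tip_of('clip_end',n)[:3]])
a=c['pixels'][180:300,240:400];cv2.imwrite('pics/c8.png',np.hstack([cv2.resize(a,(400,300)),cv2.resize(b['pixels'][180:360,220:460],(400,300))]))"
```

```text
t 20.9 tcpK [-0.1173 -0.1213  0.235 ] yawerr(x vs -ey) 89.8 [ 0.3 -0.1 -0.3] [ 25.   2. -27.   0. -60.  72.]
-0.085 1 [0.003 0.003 0.003]
-0.07 0 
-0.061 14 [0.0854 0.0887 0.0922]
-0.04 32 [0.0873 0.0901 0.0926]
0 34 [0.0855 0.0899 0.0924]
0.04 34 [0.0859 0.0909 0.0933]
disc [-0.0895 -0.2831] r 0.045 mean [-0.0893 -0.2906] 917
canister heights pct [0.0855 0.0883 0.0902 0.0921 0.0949]
[(array([ 0.2069, -0.024 ,  0.0516]), 0.59)]
[(array([ 0.2074, -0.0232,  0.0487]), 0.66), (array([-0.0573,  0.0024,  0.0507]), 0.4)]
```

View pics/c8.png

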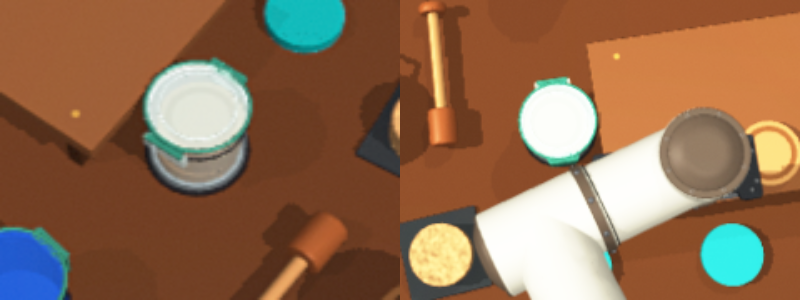

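Both views show the lid flat and the clip no longer sticking out, with its end found at (-57, 2, 51) mm in the canister frame. The spare coaster is on the riser and the arm is clear.

```bash
python3 -c "
from station import *
print(finish_job())"
```

```text
the job is handed in; nothing more can be done
None
```

I handed the job in at about 21 s of the 72 s allowed; no verdict came back. Three coasters went onto the one already in the canister, bringing the top level with the fill line (70 mm by depth camera). One spare is left on the riser, the lid is shut and the clip is down flat.

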